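# Close the ingot mould and lock it with its eccentric cam

## Task

Get the ingot mould closed and locked, ready for the next pour. Its cam still stands in the way of the sliding half: with the fingertips push the red lever back toward the robot until the cam's low point faces the slide, push the sliding half forward right up against the fixed half, then push the lever forward again until the cam is tight behind the slide's ear. Push only: do not pinch the lever between the fingers, and leave the loose things lying round the mould where they are.

Things in the scene. Friction and masses are not known exactly. Their poses are not given: they have to be found in the camera images.
- mould: ingot mould: grey base plate 300 long (x), 136 wide (y), 12 mm thick, screwed down, with a bracket for the cam on its left (+y) side, 125 mm from the middle line at most. Origin: centre of the underside, on the bench. x is the closing direction (forward), y left, z up; 'mould frame' below means this frame
- fixed_face (a point): middle of the mating face of the fixed half, at mould x = +85, y = 0, z = 40 mm. The fixed half is a dark steel block with three upright grooves, 104 mm wide (mould y -52 to +52), top at z = 62 mm, at the far end of the base
- moving_half (a joint): travel of the moving half (the slide), a dark steel block 100 long, 104 wide, z 12 to 61 mm, captive between two low rails (tops z = 22 mm): 0 = fully back, 0.065 m = closed against the fixed half. Moves along mould +x with 3 N friction plus 25 N per m/s and stays where left. Starts at 0 to 10 mm; until the cam is turned low its ear meets the cam within 26 mm
- push_face (a point): middle of the moving half's upright rear face (bright metal, toward the robot), 40 mm above the bench, at mould x = -81 mm at travel 0; the face is 104 mm wide, free from z = 22 to 58 mm, and moves with the slide
- ear (a point): middle of the brass-coloured follower ear on the left side of the moving half: 14 mm long in x, mould y 48 to 66 mm, z 25 to 45 mm; at travel 0 it lies at mould x = -36.5 mm. It has to pass the cam, from behind it to in front of it
- cam (a joint): angle of the cam and its lever (one piece), rad, growing CLOCKWISE from above. The lever points to 155 deg minus this angle (mould frame, anticlockwise from +x). 0 (a stop): lever back and outward, low point to the slide; the ear passes from 0 to 0.4. Starts at 1.4 to 1.68, in the ear's way. With the mould closed it bites behind the ear from 1.48 on, ever stiffer, to a stop at 1.7. Stays where left
- cam_pivot (a point): the cam's upright pivot axis, mould x = 0, y = +80 mm, 55 mm above the bench (mid-height of the lever). The cam is a steel disc of 20 mm radius set 8 mm off this axis, z 25 to 44 mm, yellow dot on its high side; hub and nut reach z = 75 mm; two thin stop pins stand 38 mm from the axis, z to 59 mm. Turning takes 0.4 N m (5 N at the grip), up to 15 N while it wedges the slide on
- lever_grip (a point): middle of the lever's red grip, 85 mm from the pivot axis, 55 mm above the bench. The grip is a bar 15 mm wide, z 46 to 64 mm, from 54 to 122 mm from the axis; under it is nothing higher than the base plate (z = 12 mm). Looking outward from the pivot, push on its right side to swing it back toward the robot (cam angle falls), on its left side to swing it forward
- brass_bar: the loose brass bar, 12x110x12 mm, lying on the flat four-holed brick left of the mould (brick top 30 mm above the bench); origin under its centre. Bystander: leave it alone
- melting_dish: a loose round clay melting dish, 80 mm across, 20 mm high, right of the mould; origin under its centre. Bystander: leave it alone
- steel_block: a loose dark steel block, 68x66x62 mm, beyond the mould on the left; origin under its centre. Bystander: leave it alone
- brush: a loose flat bench brush, 59x208x15 mm, lying right of the mould; origin under its centre. Bystander: leave it alone

How it is judged (in metres and radians):
On the way, in this order (a step that is already met when the one before it is completed fails the run):
1. the cam is turned back to its low point (cam angle under 0.4 rad), the sliding half still open (value of joint cam below 0.4 rad and value of joint moving_half below 0.03 m), for 0.2 s.
2. the sliding half is pushed forward to the fixed half (within 5 mm) with the cam still out of the way (value of joint moving_half above 0.06 m and value of joint cam below 0.7 rad), for 0.2 s.
3. the cam is turned forward again until it is tight behind the ear, the mould closed (value of joint moving_half above 0.0632 m and value of joint cam above 1.42 rad), for 0.2 s.
At the end, for the whole second after the job is handed in: The sliding half is closed (travel over 63.2 of 65 mm), the cam is turned forward behind its ear (cam angle over 1.42 rad), both are at rest, and the four loose things lie within 20 mm of where they were (all of step 3 and velocity of joint cam between -0.05 and 0.05 rad/s and velocity of joint moving_half between -0.005 and 0.005 m/s and distance of each of brass_bar, melting_dish, steel_block, brush from where it was at the start of the episode below 0.02 m); the robot touches nothing.
It fails at once if the lever is pinched: fingers press on both sides of its grip at once (contact force between the fingers and grip_left_side above 1.5 N and contact force between the fingers and grip_right_side above 1.5 N).
It fails at once if a loose bystander is shifted or lifted by more than 20 mm (distance of any of brass_bar, melting_dish, steel_block, brush from where it was at the start of the episode above 0.02 m).
It also fails if it takes over 58 s, if anything falls off the work surface, if the arm or the gripper's body presses on something with over 40 N, if the wrist force passes 120 N, or if a joint passes its speed limit or range.

## Robot

A 6-joint arm with a two-finger parallel gripper is mounted at the origin on a cart in front of the work surface, level with it; the furniture and walls round the work are solid. World frame = base frame: x ahead of the robot, y to its left, z up, the work surface at z = 0. Lengths are in m, angles in degrees, forces in N, time in s.
With the tool pointing down it reaches from about 0.325 to 0.85 m from the base axis. Payload 15.5 kg.
Tool frame: the origin (TCP) lies midway between the tips of the shut fingers; the grasp point (between the pads) lies behind it (env.grasp_offset is the z of the grasp point in the tool frame, in m); z points along the fingers, y is the direction in which the jaws open and shut (so a half turn about z gives the same grasp; the last joint's range is limited). The gripper opens to 91 mm and grips with 3 to 60 N. Pads are 32 mm wide; open, the fingers measure 118 mm over their backs; the gripper's body (76 mm by 178 mm) begins 60 mm behind the grasp point.
Start: joints at [-68.784, 28.281, 77.091, -0, 74.628, -5.472], TCP at [0.281, -0.558, 0.214] pointing down, gripper open.
Joint ranges: [-166.48, 166.48], [-47.26, 123.95], [12.59, 153.08], [-70.14, 250.14], [6.76, 159.57], [-176.63, 176.63]. Speed limits (degrees/s): [108.29, 108.29, 147.25, 172.46, 172.46, 172.46].

## Interface

Orientations are given as a 3x3 rotation matrix whose columns are the frame's x, y, z axes.
In Python, from bench import env gives the robot as it stands.
- The arm moves only by the tool send_rows, never from a script. Its argument "targets" is a list of rows, each a list of 6 numbers: the shift along the tool's x, y, z in cm, then the turn, a rotation vector about the tool's x, y, z in degrees. A call has 1 to 12 rows; each row is the pose to reach, as a shift and turn from the pose measured when the call began, along the tool's axes at that moment; what a row does not reach only later rows make up. A row lasts 1/12 s, in which the tool goes at most 41.7 mm and 7.16 degrees, less where a joint would pass 70% of its speed; a pose out of reach is approached as far as the arm can. A call with a gripper value outside its range is refused whole. "jaw" is the closure, from 0 (fully open) to 1 (shut), set as the call begins (left out, the last holds). The fingers move at their own pace and stop on an object; the grip force is fixed at half the most. Time passes only in rows, so rows that repeat a pose let the fingers close. It gives the time, the measured TCP pose, the force and the opening at its end, in the units of the state.
- env.observe(): the state, without advancing time (a new reading comes with each control period).
- env.capture(name): name is "side" or "top"; returns a dict with "color" (420x560x3 uint8, red, green, blue), "vertical_fov" (degrees; the focal length in pixels is half the picture's height over the tangent of half this angle, whatever the lens; pixels are square), "cx", "cy" (the principal point, pixels), "R" (3x3) and "t" (3): a world point X has camera coordinates R X + t. Camera axes: x right, y down, z forward; pixel columns grow to the right and rows downward; lengths in m; the calibration is good to about 2 mm. A picture is of the moment at which its call begins. There is no depth.
- env.job_done(): hands the job in, once; it reports no verdict.
The state is a dict: "t": time; "joint_positions": joint angles; "joint_velocities": joint speeds; "tau": joint torques, N m; "position": TCP position; "ee_rot": TCP orientation; "force": force on the tool from outside, world axes, zero at the start; "moment": the same for the moment, N m; "opening": finger opening in m.
Only numpy, scipy, OpenCV 4.12 (cv2) and the standard library are available. Lean on these libraries where they do the work, as an engineer would, in place of code of your own. Each camera call takes 0.05 s, during which the arm holds its last target. There are 200 camera calls.

## Working session

There is one attempt and no reset: what is moved stays moved. The work goes in short steps, Python scripts to look and compute and a tool call to move; the robot and the scene stay as the last step left them, time stands still between calls to the robot, and variables do not carry over. Pictures are saved under pics/ and viewed, about 8 in all and at most 12, crops included, and the job is handed in when it is done.

Besides the shell and the picture viewer there is one more tool, called after ">>>" as a command line: name --pt "numbers of a row" for each row, then --argument value for the rest. send_rows: Moves the arm, as the interface text tells. Its arguments: {"type":"object","properties":{"targets":{"type":"array","items":{"type":"array","items":{"type":"number"}}},"jaw":{"type":"number"}},"required":["targets"]}

```bash
mkdir -p pics; ls; python3 - <<'E'
from bench import env
import cv2,numpy as np
s=env.observe();print(s['t'],s['position'],np.round(s['ee_rot'],3).tolist(),s['opening'],env.grasp_offset,s['force'])
for n in('top','side'):
    c=env.capture(n);cv2.imwrite(f'pics/{n}0.png',c['color'][...,::-1])
    np.savez(f'{n}0.npz',**c)
    print(n,c['vertical_fov'],c['cx'],c['cy'],np.round(c['R'],3).tolist(),c['t'])
E
```

```text
pics
0.0 [ 0.28056426 -0.55804455  0.21332907] [[0.893, 0.449, -0.0], [0.449, -0.893, 0.001], [0.0, -0.001, -1.0]] 0.09140278263693388 -0.0188 [-0.29257976  0.62578763  0.26256567]
top 43.508600314951714 273.6931881092466 205.86058673281798 [[-0.003, -1.0, -0.009], [-0.999, 0.003, -0.043], [0.043, 0.009, -0.999]] [-0.29684917  0.54519894  1.61501769]
side 54.00814827100228 282.8443799224046 206.72876453767802 [[0.877, -0.481, 0.023], [-0.201, -0.409, -0.89], [0.437, 0.776, -0.455]] [-0.64310284  0.04430916  1.18601063]
```

View pics/top0.png

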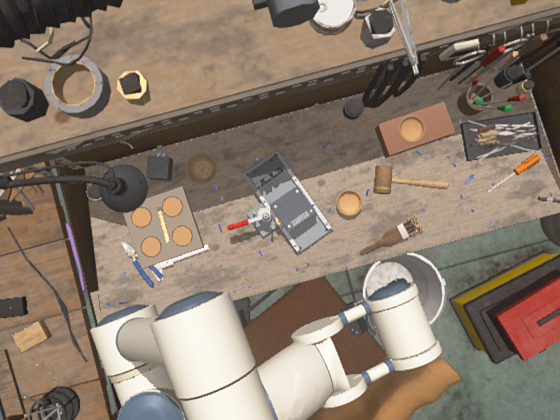

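View pics/side0.png

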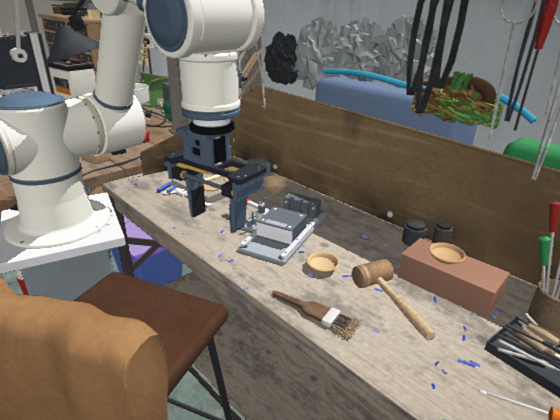

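The top view shows the mould running from about (312,245) at the rear to (265,160) at the far end, with the red lever near (240,224). I'll enlarge the top view and compute lever and mould points.

```bash
cat > h.py <<'E'
import numpy as np,cv2
def ray(c,u,v,z):
    f=210/np.tan(np.radians(float(c['vertical_fov']))/2);R=c['R'];t=c['t']
    d=R.T@np.array([(u-c['cx'])/f,(v-c['cy'])/f,1]);o=-R.T@t
    return o+d*(z-o[2])/d[2]
def proj(c,X):
    f=210/np.tan(np.radians(float(c['vertical_fov']))/2);p=c['R']@np.array(X)+c['t']
    return f*p[0]/p[2]+c['cx'],f*p[1]/p[2]+c['cy']
def red(img):
    h=cv2.cvtColor(img,cv2.COLOR_RGB2HSV)
    return ((h[...,0]<6)|(h[...,0]>174))&(h[...,1]>170)&(h[...,2]>90)
E
python3 - <<'E'
from h import *
c=np.load('top0.npz');im=c['color']
m=red(im)[195:250,215:290].astype(np.uint8)
v,u=np.nonzero(m);u=u+215;v=v+195;print(len(u),u.min(),u.max())
r=cv2.minAreaRect(np.c_[u,v].astype(np.float32));print(r)
for p in cv2.boxPoints(r):print(p,ray(c,*p,.064))
print(ray(c,*r[0],.055))
x0,y0=215,140
b=cv2.resize(im[y0:y0+120,x0:x0+130],None,fx=6,fy=5*1.2/1.2*1,interpolation=cv2.INTER_CUBIC)
b=cv2.resize(im[y0:y0+120,x0:x0+130],None,fx=5,fy=5,interpolation=cv2.INTER_CUBIC)
cv2.imwrite('pics/top0z.png',b[...,::-1])
s=np.load('side0.npz')['color'][180:270,225:340]
cv2.imwrite('pics/side0z.png',cv2.resize(s,None,fx=6,fy=6,interpolation=cv2.INTER_CUBIC)[...,::-1])
E
```

```text
82 227 247
((237.1999969482422, 224.60000610351562), (3.7947330474853516, 20.871028900146484), 71.56504821777344)
[226.7 226.1] [ 0.48202946 -0.15845679  0.064     ]
[246.49998 219.5    ] [ 0.5015599  -0.21757851  0.064     ]
[247.7 223.1] [ 0.49081091 -0.22115724  0.064     ]
[227.90001 229.70001] [ 0.47128866 -0.16205352  0.064     ]
[ 0.48648937 -0.18910098  0.055     ]
```

View pics/top0z.png

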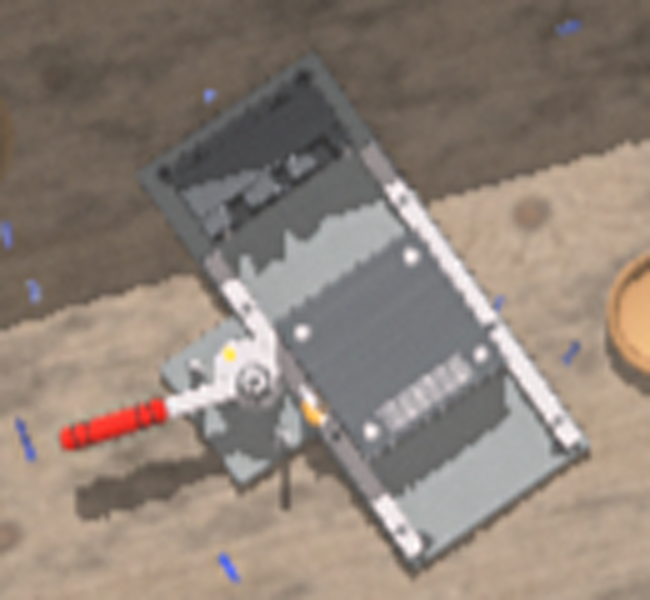

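View pics/side0z.png

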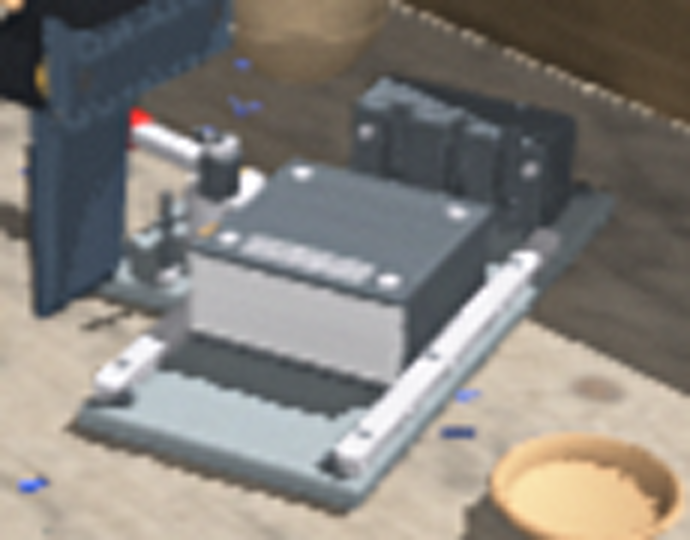

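The zoom (5x, offset 215,140) shows base corners at (413,575), (587,452), (312,55), (140,175), the hub nut at (255,381), and the slide's rear top edge at about (355,458)-(500,360). The lever points left and slightly down.

```bash
python3 - <<'E'
from h import *
c=np.load('top0.npz')
q=lambda a,b,z:ray(c,215+a/5,140+b/5,z)
P=np.array([q(413,575,.012),q(587,452,.012),q(312,55,.012),q(140,175,.012)])
print(np.round(P,4));
for i in range(4):print(np.linalg.norm(P[i]-P[(i+1)%4]))
M=P.mean(0);d=(P[3]-P[0]+P[2]-P[1])[:2];th=np.arctan2(d[1],d[0]);print(M,np.degrees(th))
ex=np.array([np.cos(th),np.sin(th)]);ey=np.array([-ex[1],ex[0]])
tm=lambda p:((p[:2]-M[:2])@ex*1e3,(p[:2]-M[:2])@ey*1e3)
print('nut',tm(q(255,381,.075)),'rear edge',tm(q(358,458,.061)),tm(q(505,362,.061)))
print('front top corners', tm(q(272,332,.061)),tm(q(416,240,.061)))
g=tm(ray(c,237.2,224.6,.064));print('grip',g, 'lever ang',np.degrees(np.arctan2(g[1]-80,g[0])))
piv=M[:2]+80*ey/1e3;print('pivot',piv,ex,ey)
# bar: loose brass on brick
for uv in((160,212),(167,242)):print('bar',ray(c,*uv,.042), tm(ray(c,*uv,.042)))
E
```

```text
[[ 0.393  -0.3714  0.012 ]
 [ 0.4682 -0.4788  0.012 ]
 [ 0.7144 -0.3103  0.012 ]
 [ 0.6402 -0.2036  0.012 ]]
0.13107265679451888
0.29835119310513
0.12997942080786679
0.29875938910434247
[ 0.55396514 -0.34102298  0.012     ] 34.27582615809422
nut (np.float64(1.0678349931783866), np.float64(77.87490980445656)) rear edge (np.float64(-71.19460773521273), np.float64(53.20337001526858)) (np.float64(-73.6069970959934), np.float64(-51.70558658444435))
front top corners (np.float64(19.975797563210826), np.float64(53.01071678880664)) (np.float64(16.691362323994245), np.float64(-49.30402805670973))
grip (np.float64(29.345711849855217), np.float64(162.99316149724018)) lever ang 70.52681677797295
pivot [ 0.50891095 -0.2749161 ] [0.82633598 0.56317746] [-0.56317746  0.82633598]
bar [0.52539685 0.04624306 0.042     ] (np.float64(194.49249693240884), np.float64(336.10087655174414))
bar [0.43454158 0.02440992 0.042     ] (np.float64(107.11958574134742), np.float64(369.22701032688195))
```

```bash
cat >> h.py <<'E'
M=np.array([.5540,-.3410]);TH=34.3
def rot(a):a=np.radians(a);return np.array([[np.cos(a),-np.sin(a)],[np.sin(a),np.cos(a)]])
def m2w(x,y):return M+rot(TH)@np.array([x,y])/1e3
def lev(cam,off,r=85):
    "tool xy,psi beside the lever at cam angle; off>0 = left side (mm)"
    a=155-np.degrees(cam);er=rot(a)@[1,0];et=rot(a)@[0,1]
    return (*m2w(*(np.array([0,80])+r*er+off*et)),a+TH-90)
def row(s,x,y,z,psi):
    "one row, cm and deg, from state s; tool down with yaw psi"
    from scipy.spatial.transform import Rotation as Ro
    R=np.array(s['ee_rot']);d=R.T@(np.array([x,y,z])-s['position'])*100
    c,n=np.cos(np.radians(psi)),np.sin(np.radians(psi))
    w=Ro.from_matrix(R.T@np.array([[c,n,0],[n,-c,0],[0,0,-1]])).as_rotvec(degrees=True)
    print([round(float(k),1) for k in (*d,*w)])
E
python3 - <<'E'
from h import *;from bench import env
s=env.observe();x,y,p=lev(1.47,-42);print(x,y,p);row(s,x,y,.2,p)
E
```

```text
0.5273651319693635 -0.1819137481418556 15.075204115768983
[38.9, -22.5, 1.4, -0.1, -0.0, 11.6]
```

>>> send_rows --pt "38.9 -22.5 1.4 0 0 11.6" --pt "38.9 -22.5 1.4 0 0 11.6" --pt "38.9 -22.5 1.4 0 0 11.6" --pt "38.9 -22.5 1.4 0 0 11.6" --pt "38.9 -22.5 1.4 0 0 11.6" --pt "38.9 -22.5 1.4 0 0 11.6" --pt "38.9 -22.5 1.4 0 0 11.6" --pt "38.9 -22.5 1.4 0 0 11.6" --pt "38.9 -22.5 1.4 0 0 11.6" --pt "38.9 -22.5 1.4 0 0 11.6" --pt "38.9 -22.5 1.4 0 0 11.6" --pt "38.9 -22.5 1.4 0 0 11.6" --jaw 1

```text
t: 1.1
position: [0.5295, -0.1774, 0.1993]
ee_rot: [[0.964, 0.264, -0.0], [0.264, -0.964, 0.002], [0.001, -0.002, -1.0]]
force: [-1.1, 0.2, -0.3]
opening: 0.0141
```

```bash
python3 - <<'E'
from h import *;from bench import env
s=env.observe();print(s['t'],s['position'],s['opening'],s['force']);x,y,p=lev(1.47,-42);row(s,x,y,.2,p);row(s,x,y,.036,p)
E
```

```text
1.1 [ 0.52945464 -0.17739532  0.19929512] 0.014054998630183543 [-1.05395945  0.18630763 -0.31816604]
[-0.3, 0.4, -0.1, -0.1, -0.0, 0.2]
[-0.3, 0.4, 16.3, -0.1, -0.0, 0.2]
```

>>> send_rows --pt "-0.3 0.4 4 0 0 0.2" --pt "-0.3 0.4 8 0 0 0.2" --pt "-0.3 0.4 11 0 0 0.2" --pt "-0.3 0.4 14 0 0 0.2" --pt "-0.3 0.4 16 0 0 0.2" --pt "-0.3 0.4 16.3 0 0 0.2" --pt "-0.3 0.4 16.3 0 0 0.2"

```text
t: 1.68
position: [0.5268, -0.1815, 0.0354]
ee_rot: [[0.965, 0.261, -0.002], [0.261, -0.965, 0.004], [-0.001, -0.004, -1.0]]
force: [0.2, -0.0, 0.1]
opening: 0.0006
```

```bash
python3 - <<'E'
from h import *;from bench import env
s=env.observe();print(s['t'],s['position'],s['opening'],s['force'])
for cam in np.r_[1.47,np.arange(1.4,.05,-.1)]:row(s,*[*lev(cam,-24)[:2],.036,lev(cam,0)[2]])
im=env.capture('top');cv2.imwrite('pics/a.png',cv2.resize(im['color'][130:280,190:350],None,fx=4,fy=4)[...,::-1])
E
```

```text
1.6833 [ 0.52678393 -0.18148637  0.03538194] 0.0005561544560637418 [ 0.24972516 -0.01993864  0.09396228]
[-1.8, 0.1, -0.1, -0.2, 0.1, 0.0]
[-2.4, -0.1, -0.1, -0.2, 0.1, -4.0]
[-3.2, -0.2, -0.1, -0.2, 0.1, -9.7]
[-4.1, -0.3, -0.1, -0.2, 0.1, -15.4]
[-5.0, -0.2, -0.1, -0.2, 0.0, -21.2]
[-5.9, -0.1, -0.1, -0.2, 0.0, -26.9]
[-6.7, 0.1, -0.1, -0.3, 0.0, -32.6]
[-7.6, 0.4, -0.1, -0.3, 0.0, -38.4]
[-8.3, 0.8, -0.1, -0.3, -0.0, -44.1]
[-9.1, 1.2, -0.1, -0.3, -0.0, -49.8]
[-9.8, 1.8, -0.1, -0.3, -0.0, -55.5]
[-10.5, 2.4, -0.1, -0.3, -0.0, -61.3]
[-11.0, 3.0, -0.1, -0.3, -0.1, -67.0]
[-11.6, 3.7, -0.1, -0.3, -0.1, -72.7]
[-12.0, 4.5, -0.1, -0.3, -0.1, -78.5]
```

View pics/a.png

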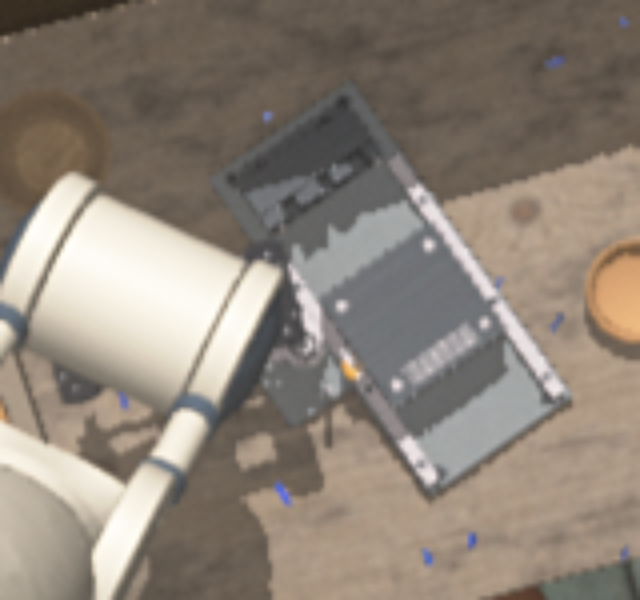

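The wrist hides the lever, but force is nil, so the fingers stand free beside it. Now I'll sweep the lever back.

>>> send_rows --pt "-1.0 0.1 0 0 0 0" --pt "-1.8 0.1 0 0 0 0" --pt "-2.4 -0.1 0 0 0 -4" --pt "-3.2 -0.2 0 0 0 -9.7" --pt "-4.1 -0.3 0 0 0 -15.4" --pt "-5.0 -0.2 0 0 0 -21.2" --pt "-5.9 -0.1 0 0 0 -26.9" --pt "-6.7 0.1 0 0 0 -32.6" --pt "-7.6 0.4 0 0 0 -38.4" --pt "-8.3 0.8 0 0 0 -44.1" --pt "-9.1 1.2 0 0 0 -49.8" --pt "-9.8 1.8 0 0 0 -55.5"

```text
t: 2.73
position: [0.4375, -0.2252, 0.0379]
ee_rot: [[0.328, 0.945, 0.002], [0.945, -0.328, 0.002], [0.002, 0.001, -1.0]]
force: [6.6, 4.0, 1.0]
opening: 0.0005
```

```bash
python3 - <<'E'
from h import *;from bench import env
s=env.observe();print(s['t'],s['position'],s['opening'],s['force'])
for cam in (.5,.4,.3,.2,.15,.1,):row(s,*[*lev(cam,-24)[:2],.036,lev(cam,0)[2]])
E
```

```text
2.7333 [ 0.43754701 -0.22524576  0.03789889] 0.000503910929269349 [6.59275918 3.95551329 1.04047207]
[0.1, -0.1, 0.2, 0.1, -0.1, 0.2]
[-0.8, -0.3, 0.2, 0.1, -0.1, -5.5]
[-1.7, -0.4, 0.2, 0.1, -0.1, -11.2]
[-2.5, -0.5, 0.2, 0.1, -0.1, -17.0]
[-3.0, -0.4, 0.2, 0.1, -0.1, -19.8]
[-3.4, -0.4, 0.2, 0.1, -0.1, -22.7]
```

>>> send_rows --pt "-0.8 -0.3 0.2 0 0 -5.5" --pt "-1.7 -0.4 0.2 0 0 -11.2" --pt "-2.5 -0.5 0.2 0 0 -17" --pt "-3.0 -0.4 0.2 0 0 -19.8" --pt "-3.2 -0.4 0.2 0 0 -21" --pt "-3.2 -0.4 0.2 0 0 -21" --pt "-3.2 -0.4 0.2 0 0 -21"

```text
t: 3.32
position: [0.4232, -0.2544, 0.0364]
ee_rot: [[-0.031, 1.0, 0.003], [1.0, 0.031, 0.001], [0.001, 0.003, -1.0]]
force: [0.6, 1.0, 0.9]
opening: 0.0005
```

```bash
python3 - <<'E'
from h import *;from bench import env
s=env.observe();print(s['t'],s['position'],s['opening'],s['force'])
p=lev(.13,-50);row(s,*p[:2],.036,p[2]);row(s,*p[:2],.16,p[2])
E
```

```text
3.3167 [ 0.42324241 -0.2544149   0.03641192] 0.0005141436556981554 [0.60787057 0.99633205 0.85177304]
[2.7, -0.0, 0.0, 0.2, -0.0, -0.1]
[2.7, 0.0, -12.4, 0.2, -0.0, -0.1]
```

>>> send_rows --pt "2.0 0 0 0 0 0" --pt "2.7 0 -1 0 0 0" --pt "2.7 0 -5 0 0 0" --pt "2.7 0 -9 0 0 0" --pt "2.7 0 -12.4 0 0 0" --pt "2.7 0 -12.4 0 0 0" --pt "2.7 0 -12.4 0 0 0"

```text
t: 3.9
position: [0.423, -0.228, 0.163]
ee_rot: [[-0.031, 1.0, 0.007], [1.0, 0.031, -0.002], [-0.002, 0.007, -1.0]]
force: [0.1, 0.3, 0.1]
opening: 0.0004
```

```bash
python3 - <<'E'
from h import *;from bench import env
s=env.observe();print(s['t'],s['position'],s['opening'],s['force'])
row(s,*m2w(-112,0),.16,TH)
E
```

```text
3.9 [ 0.42302902 -0.22797961  0.16297124] 0.0003607611506284988 [0.05335098 0.31829509 0.14655536]
[-17.7, 3.3, 0.4, 0.4, -0.1, 57.5]
```

>>> send_rows --pt "-17.7 3.3 0.4 0.4 0 57.5" --pt "-17.7 3.3 0.4 0.4 0 57.5" --pt "-17.7 3.3 0.4 0.4 0 57.5" --pt "-17.7 3.3 0.4 0.4 0 57.5" --pt "-17.7 3.3 0.4 0.4 0 57.5" --pt "-17.7 3.3 0.4 0.4 0 57.5" --pt "-17.7 3.3 0.4 0.4 0 57.5" --pt "-17.7 3.3 0.4 0.4 0 57.5" --pt "-17.7 3.3 0.4 0.4 0 57.5" --pt "-17.7 3.3 0.4 0.4 0 57.5" --pt "-17.7 3.3 0.4 0.4 0 57.5"

```text
t: 4.82
position: [0.4612, -0.4035, 0.1591]
ee_rot: [[0.824, 0.567, -0.0], [0.567, -0.824, 0.002], [0.001, -0.001, -1.0]]
force: [0.3, 0.0, -0.3]
opening: 0.0005
```

```bash
python3 - <<'E'
from h import *;from bench import env
s=env.observe();print(s['t'],s['position'],s['opening'],s['force'])
row(s,*m2w(-112,0),.034,TH)
im=env.capture('top');np.savez('b.npz',**im);cv2.imwrite('pics/b.png',cv2.resize(im['color'][130:280,190:350],None,fx=4,fy=4)[...,::-1])
m=red(im['color'])[190:270,200:290].astype(np.uint8)
v,u=np.nonzero(m);r=cv2.minAreaRect(np.c_[u+200,v+190].astype(np.float32));print(len(u),r)
g=rot(-TH)@(ray(im,*r[0],.064)[:2]-M)*1e3-[0,80];print(g,'cam',np.radians(155)-np.arctan2(g[1],g[0]))
E
```

```text
4.8167 [ 0.46124791 -0.40353552  0.15914272] 0.0005070526574512376 [ 0.29694864  0.009159   -0.33701041]
[-0.0, 0.1, 12.5, -0.1, -0.0, 0.2]
16 ((268.302001953125, 245.01979064941406), (20.39826202392578, 3.3831264972686768), 84.2894058227539)
[-73.25295975  40.78800064] cam 0.07172447549457095
```

View pics/b.png

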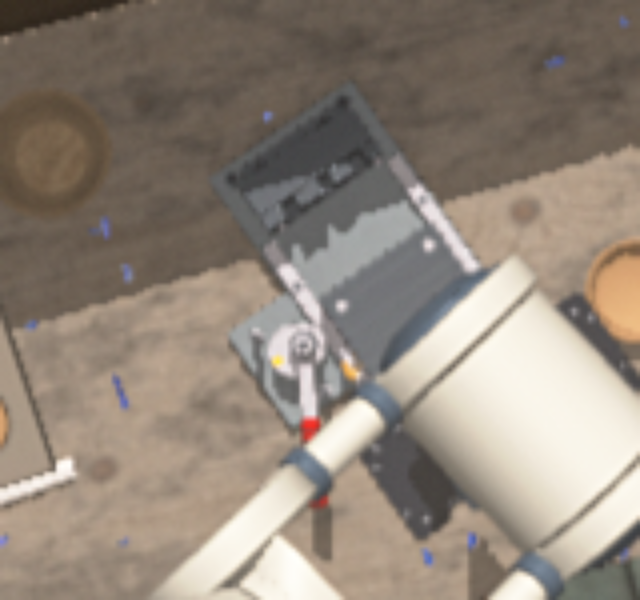

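The lever now points almost straight back (cam about 0.07) and the ear is still behind the cam. I'll lower behind the slide and push.

>>> send_rows --pt "0 0.1 4 0 0 0" --pt "0 0.1 8 0 0 0" --pt "0 0.1 11 0 0 0" --pt "0 0.1 12.5 0 0 0" --pt "0 0.1 12.5 0 0 0" --pt "1.0 0.1 12.5 0 0 0" --pt "1.8 0.1 12.5 0 0 0" --pt "2.4 0.1 12.5 0 0 0" --pt "3.0 0.1 12.5 0 0 0" --pt "3.6 0.1 12.5 0 0 0" --pt "4.2 0.1 12.5 0 0 0" --pt "4.8 0.1 12.5 0 0 0"

```text
t: 5.87
position: [0.5024, -0.3771, 0.0351]
ee_rot: [[0.824, 0.566, 0.001], [0.566, -0.824, 0.0], [0.001, 0.0, -1.0]]
force: [-3.4, -2.8, 3.0]
opening: 0.0005
```

```bash
python3 - <<'E'
from h import *;from bench import env
s=env.observe();print(s['t'],s['position'],rot(-TH)@(s['position'][:2]-M),rot(-TH)@s['force'][:2])
row(s,*m2w(-32,0),.034,TH)
E
```

```text
5.8667 [ 0.50239432 -0.37709561  0.0351453 ] [-0.06297218 -0.00073738] [-4.42636548 -0.39321618]
[3.1, -0.1, 0.1, 0.0, -0.1, 0.2]
```

>>> send_rows --pt "0.6 0 0 0 0 0" --pt "1.2 0 0 0 0 0" --pt "1.8 0 0 0 0 0" --pt "2.3 0 0 0 0 0" --pt "2.6 0 0 0 0 0" --pt "2.8 0 0 0 0 0" --pt "2.9 0 0 0 0 0" --pt "2.9 0 0 0 0 0"

```text
t: 6.53
position: [0.5265, -0.3605, 0.0351]
ee_rot: [[0.824, 0.566, 0.001], [0.566, -0.824, 0.001], [0.001, 0.0, -1.0]]
force: [0.7, 0.0, -0.9]
opening: 0.0004
```

```bash
python3 - <<'E'
from h import *;from bench import env
s=env.observe();print(s['t'],s['position'],rot(-TH)@(s['position'][:2]-M),rot(-TH)@s['force'][:2])
E
```

```text
6.5333 [ 0.5265147  -0.36045713  0.03508641] [-0.03367016 -0.00058482] [ 0.6090023  -0.36555133]
```

>>> send_rows --pt "0.1 0 0 0 0 0" --pt "0.2 0 0 0 0 0" --pt "0.3 0 0 0 0 0" --pt "0.3 0 0 0 0 0" --pt "0.3 0 0 0 0 0"

```text
t: 6.95
position: [0.5291, -0.3587, 0.0351]
ee_rot: [[0.824, 0.566, 0.001], [0.566, -0.824, 0.001], [0.002, 0.0, -1.0]]
force: [-0.4, -0.4, -0.0]
opening: 0.0007
```

```bash
python3 - <<'E'
from h import *;from bench import env
s=env.observe();print(s['t'],s['position'],rot(-TH)@(s['position'][:2]-M),rot(-TH)@s['force'][:2])
E
```

```text
6.95 [ 0.52905643 -0.35874314  0.03506375] [-0.03060456 -0.00060122] [-0.50692033 -0.09384455]
```

>>> send_rows --pt "0.1 0 0 0 0 0" --pt "0.2 0 0 0 0 0" --pt "0.3 0 0 0 0 0" --pt "0.4 0 0 0 0 0"

```text
t: 7.28
position: [0.532, -0.3566, 0.0351]
ee_rot: [[0.824, 0.566, 0.001], [0.566, -0.824, 0.0], [0.001, 0.0, -1.0]]
force: [-12.7, -9.8, 3.6]
opening: 0.0006
```

>>> send_rows --pt "0.1 0 0 0 0 0" --pt "0.1 0 0 0 0 0" --pt "0.1 0 0 0 0 0"

```text
t: 7.53
position: [0.532, -0.3566, 0.0351]
ee_rot: [[0.824, 0.567, -0.001], [0.567, -0.824, -0.0], [-0.001, -0.0, -1.0]]
force: [-10.6, -7.9, 2.9]
opening: 0.0002
```

```bash
python3 - <<'E'
from h import *;from bench import env
s=env.observe();print(s['t'],s['position'],rot(-TH)@(s['position'][:2]-M),rot(-TH)@s['force'][:2])
E
```

```text
7.5333 [ 0.53199648 -0.35664957  0.03508733] [-0.02699601 -0.00052853] [-13.21167867  -0.56395869]
```

>>> send_rows --pt "-1 0 0 0 0 0" --pt "-3 0 0 0 0 0" --pt "-4 0 -3 0 0 0" --pt "-4 0 -7 0 0 0" --pt "-4 0 -11 0 0 0" --pt "-4 0 -12 0 0 0" --pt "-4 0 -12 0 0 0" --pt "-4 0 -12 0 0 0"

```text
t: 8.2
position: [0.4993, -0.3795, 0.1556]
ee_rot: [[0.824, 0.567, 0.001], [0.567, -0.824, -0.001], [-0.0, 0.002, -1.0]]
force: [-0.9, -0.1, -0.8]
opening: 0.001
```

```bash
python3 - <<'E'
from h import *;from bench import env
s=env.observe();print(s['t'],s['position'],s['force'])
p=lev(.07,48);row(s,*p[:2],.155,p[2])
im=env.capture('side');cv2.imwrite('pics/c.png',cv2.resize(im['color'][170:270,215:340],None,fx=5,fy=5)[...,::-1])
E
```

```text
8.2 [ 0.49932527 -0.37949492  0.15562476] [-0.92237211 -0.09446889 -0.84172649]
[-3.0, -8.0, 0.1, 0.1, 0.1, -60.8]
```

View pics/c.png

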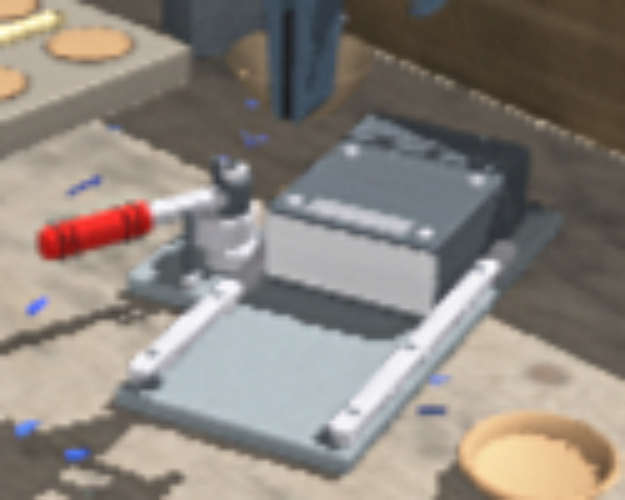

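The side view shows the slide right up against the fixed half, with the lever (red, about (95,230)) still back. Next I'll go to the lever's rear side.

>>> send_rows --pt "-3.0 -8.0 0 0 0 -60.8" --pt "-3.0 -8.0 0 0 0 -60.8" --pt "-3.0 -8.0 0 0 0 -60.8" --pt "-3.0 -8.0 0 0 0 -60.8" --pt "-3.0 -8.0 0 0 0 -60.8" --pt "-3.0 -8.0 0 0 0 -60.8" --pt "-3.0 -8.0 0 0 0 -60.8" --pt "-3.0 -8.0 0 0 0 -60.8" --pt "-3.0 -8.0 0 0 0 -60.8" --pt "-3.0 -8.0 0 0 0 -60.8" --pt "-3.0 -8.0 0 0 0 -60.8"

```text
t: 9.17
position: [0.4283, -0.3296, 0.1535]
ee_rot: [[-0.09, 0.996, -0.002], [0.996, 0.09, 0.002], [0.002, -0.002, -1.0]]
force: [0.5, -0.8, -0.3]
opening: 0.0006
```

```bash
python3 - <<'E'
from h import *;from bench import env
s=env.observe();print(s['t'],s['position'],s['force'])
p=lev(.07,48);row(s,*p[:2],.036,p[2])
E
```

```text
9.1667 [ 0.42833582 -0.3296184   0.15347241] [ 0.53633482 -0.75969594 -0.3316417 ]
[-0.1, 0.1, 11.7, -0.1, -0.1, -0.1]
```

>>> send_rows --pt "-0.1 0.1 3 0 0 0" --pt "-0.1 0.1 6 0 0 0" --pt "-0.1 0.1 9 0 0 0" --pt "-0.1 0.1 11 0 0 0" --pt "-0.1 0.1 11.7 0 0 0" --pt "-0.1 0.1 11.7 0 0 0"

```text
t: 9.67
position: [0.4283, -0.3295, 0.0348]
ee_rot: [[-0.088, 0.996, -0.005], [0.996, 0.088, 0.004], [0.004, -0.004, -1.0]]
force: [0.0, 0.6, 0.4]
opening: 0.0002
```

```bash
python3 - <<'E'
from h import *;from bench import env
s=env.observe();print(s['t'],s['position'],s['force'])
for cam in np.arange(.1,1.21,.1):row(s,*[*lev(cam,20)[:2],.036,lev(cam,0)[2]])
E
```

```text
9.6667 [ 0.42825207 -0.32947096  0.03475367] [0.01119438 0.57637035 0.3867154 ]
[2.9, -0.0, -0.1, -0.3, -0.3, 1.5]
[3.8, -0.2, -0.1, -0.3, -0.2, 7.2]
[4.7, -0.2, -0.1, -0.3, -0.2, 13.0]
[5.6, -0.2, -0.1, -0.3, -0.2, 18.7]
[6.4, -0.0, -0.1, -0.3, -0.2, 24.4]
[7.3, 0.2, -0.1, -0.3, -0.2, 30.1]
[8.1, 0.5, -0.1, -0.3, -0.2, 35.9]
[8.9, 0.8, -0.1, -0.3, -0.2, 41.6]
[9.6, 1.3, -0.1, -0.3, -0.1, 47.3]
[10.3, 1.8, -0.1, -0.4, -0.1, 53.1]
[11.0, 2.4, -0.1, -0.4, -0.1, 58.8]
[11.5, 3.1, -0.1, -0.4, -0.1, 64.5]
```

>>> send_rows --pt "1.5 0 0 -0.3 -0.2 1" --pt "2.9 0 0 -0.3 -0.2 1.5" --pt "3.8 -0.2 -0.1 -0.3 -0.2 7.2" --pt "4.7 -0.2 -0.1 -0.3 -0.2 13" --pt "5.6 -0.2 -0.1 -0.3 -0.2 18.7" --pt "6.4 0 -0.1 -0.3 -0.2 24.4" --pt "7.3 0.2 -0.1 -0.3 -0.2 30.1" --pt "8.1 0.5 -0.1 -0.3 -0.2 35.9" --pt "8.9 0.8 -0.1 -0.3 -0.2 41.6" --pt "9.6 1.3 -0.1 -0.3 -0.1 47.3" --pt "10.3 1.8 -0.1 -0.4 -0.1 53.1" --pt "11.0 2.4 -0.1 -0.4 -0.1 58.8"

```text
t: 10.67
position: [0.4422, -0.2175, 0.0373]
ee_rot: [[0.81, 0.587, 0.0], [0.587, -0.81, -0.001], [-0.0, 0.001, -1.0]]
force: [-4.7, -2.2, 0.2]
opening: 0.0005
```

```bash
python3 - <<'E'
from h import *;from bench import env
s=env.observe();print(s['t'],s['position'],s['force'])
for cam in np.arange(1.15,1.66,.05):print(round(cam,2),end=' ');row(s,*[*lev(cam,19)[:2],.036,lev(cam,0)[2]])
E
```

```text
10.6667 [ 0.44215054 -0.21751864  0.03730812] [-4.69720128 -2.15301134  0.18654445]
1.15 [0.5, -0.0, 0.1, 0.0, 0.0, 2.5]
1.2 [0.9, -0.1, 0.1, 0.0, 0.0, 5.4]
1.25 [1.4, -0.1, 0.1, 0.0, 0.0, 8.2]
1.3 [1.8, -0.1, 0.1, 0.0, 0.0, 11.1]
1.35 [2.2, -0.1, 0.1, 0.0, -0.0, 14.0]
1.4 [2.7, -0.1, 0.1, 0.0, -0.0, 16.8]
1.45 [3.1, -0.1, 0.1, 0.0, -0.0, 19.7]
1.5 [3.5, -0.0, 0.1, 0.0, -0.0, 22.6]
1.55 [4.0, 0.1, 0.1, 0.0, -0.0, 25.4]
1.6 [4.4, 0.2, 0.1, 0.0, -0.0, 28.3]
1.65 [4.8, 0.3, 0.1, 0.0, -0.0, 31.2]
```

>>> send_rows --pt "0.5 0 0 0 0 2.5" --pt "0.9 -0.1 0 0 0 5.4" --pt "1.4 -0.1 0.1 0 0 8.2" --pt "1.8 -0.1 0.1 0 0 11.1" --pt "2.2 -0.1 0.1 0 0 14" --pt "2.7 -0.1 0.1 0 0 16.8" --pt "3.1 -0.1 0.1 0 0 19.7" --pt "3.5 0 0.1 0 0 22.6" --pt "3.8 0 0.1 0 0 24.2"

```text
t: 11.42
position: [0.4726, -0.195, 0.0374]
ee_rot: [[0.98, 0.199, -0.0], [0.199, -0.98, -0.0], [-0.001, 0.0, -1.0]]
force: [-5.0, -3.2, -3.0]
opening: 0.0003
```

```bash
python3 - <<'E'
from h import *;from bench import env
s=env.observe();print(s['t'],s['position'],s['force'])
for cam in np.arange(1.5,1.71,.05):print(round(cam,2),end=' ');row(s,*[*lev(cam,19)[:2],.036,lev(cam,0)[2]])
E
```

```text
11.4167 [ 0.47259977 -0.19495141  0.03740903] [-5.04999516 -3.21496458 -2.98169308]
1.5 [-0.2, 0.1, 0.1, 0.0, 0.0, -1.9]
1.55 [0.2, 0.0, 0.1, 0.0, 0.0, 1.0]
1.6 [0.6, -0.0, 0.1, 0.0, 0.0, 3.9]
1.65 [1.1, -0.1, 0.1, 0.0, 0.0, 6.7]
1.7 [1.5, -0.1, 0.1, 0.0, 0.0, 9.6]
```

>>> send_rows --pt "0.2 0 0 0 0 1" --pt "0.4 0 0 0 0 2.5" --pt "0.5 0 0 0 0 3" --pt "0.5 0 0 0 0 3"

```text
t: 11.75
position: [0.4764, -0.1932, 0.0384]
ee_rot: [[0.989, 0.146, -0.002], [0.146, -0.989, 0.001], [-0.002, -0.001, -1.0]]
force: [-6.6, 3.7, 0.4]
opening: 0.0002
```

>>> send_rows --pt "0.2 0 0 0 0 1" --pt "0.4 0 0 0 0 2" --pt "0.4 0 0 0 0 2"

```text
t: 12.0
position: [0.4793, -0.1918, 0.0393]
ee_rot: [[0.994, 0.109, -0.004], [0.109, -0.994, 0.002], [-0.004, -0.002, -1.0]]
force: [-7.0, 3.7, 0.5]
opening: 0.0004
```

>>> send_rows --pt "-1.5 0 0 0 0 0" --pt "-3 0 0 0 0 0" --pt "-4 0 -2 0 0 0" --pt "-6 0 -6 0 0 0" --pt "-9 0 -10 0 0 0" --pt "-12 0 -14 0 0 0" --pt "-12 2 -18 0 0 0" --pt "-12 5 -18 0 0 0" --pt "-12 9 -18 0 0 0" --pt "-12 12 -18 0 0 0" --pt "-12 12 -18 0 0 0" --pt "-12 12 -18 0 0 0"

```text
t: 13.0
position: [0.3739, -0.326, 0.2208]
ee_rot: [[0.994, 0.106, -0.003], [0.106, -0.994, 0.0], [-0.003, -0.001, -1.0]]
force: [-1.0, 0.3, -1.0]
opening: 0.0003
```

```bash
python3 - <<'E'
from h import *;from bench import env
s=env.observe();print(s['t'],s['position'],s['force'],np.abs(s['joint_velocities']).max())
im=env.capture('top');si=env.capture('side')
a=cv2.resize(im['color'][130:280,190:350],None,fx=2.5,fy=2.5,interpolation=2)
b=cv2.resize(si['color'][165:265,210:340],None,fx=3,fy=3,interpolation=2);b=cv2.copyMakeBorder(b,0,a.shape[0]-b.shape[0],0,0,0)
cv2.imwrite('pics/d.png',np.hstack([a,b])[...,::-1])
c0=np.load('top0.npz')
def cam(c):
    m=red(c['color'])[190:270,200:290].astype(np.uint8)
    v,u=np.nonzero(m);r=cv2.minAreaRect(np.c_[u+200,v+190].astype(np.float32))
    g=rot(-TH)@(ray(c,*r[0],.064)[:2]-M)*1e3-[0,80];return len(u),g,np.radians(155)-np.arctan2(g[1],g[0])
print(cam(c0),cam(im))
E
```

```text
13.0 [ 0.37391053 -0.32596289  0.22077075] [-1.01504632  0.33316079 -0.953429  ] 2.804253703287138
(82, array([29.37272304, 82.98144295]), np.float64(1.474668856164152)) (81, array([45.91822086, 75.9719179 ]), np.float64(1.6781201806684485))
```

View pics/d.png

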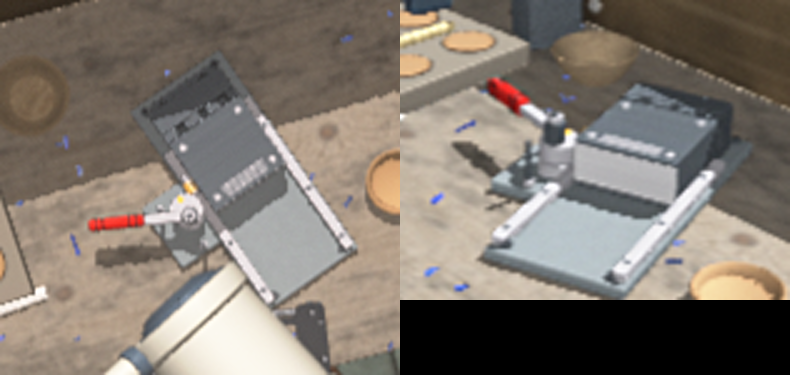

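The top and side views show the lever at about cam 1.68, the yellow dot and brass ear together, and the slide flush against the fixed half. Handing in.

```bash
python3 -c "
from bench import env
print(env.job_done())"
```

```text
the job is handed in; nothing more can be done
None
```

The mould is closed and locked, and I handed the job in at about 13 s of the 58 s allowed. With shut fingers I pushed the lever back (cam measured at about 0.07 rad) and pushed the slide forward until it stopped. Then I pushed the lever forward again behind the ear and drew the arm clear.

**Last checks:**
- **Cam:** the final top view puts it at about 1.68 rad, past the required 1.42. The finger position suggested about 1.6, and I took the picture as the better figure.
- **Slide:** it looks flush against the fixed half in both views. The push met a hard stop at 13–16 N, against about 4 N while sliding. I did not measure the final travel in millimetres.
- **Loose things:** I did not measure them. The arm never worked near them. The dish and brass bar look undisturbed in the last pictures; the brush lies outside those crops and the steel block was not checked.
- **Arm:** clear of the mould with about 1 N of residual force reading; the last reading still showed 2.8 deg/s of joint motion just before hand-in.

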